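Seat a filter cassette over its locating pin and hold it pressed

TASK

Swing the lid of the filter box on the table up and gently back onto its stop, without letting it slam, and leave it standing open. Take the loose filter cassette by the rib on its top, slide it over the locating pin hidden in the well of the box until it drops on, then press it down against the springy seal until its flange lies on the rim all round, and finish while you still hold it pressed there by its rib. Do not knock the dosing cup, brush, marker or spare spray head about.

Things in the scene. Friction and masses are not known exactly. Their poses are not given: they have to be found in the camera images.
- filter_box: Grey plastic box screwed to the table, foot plate 150 x 176 mm. Origin: on the table under the middle of its well; x points to the hinge (away from the robot), y along the hinge, z up. The well's walls, 12 mm thick, rise to a flat rim at z = 50 mm; its opening is 82 mm (x) by 102 mm (y).
- well (a point): Middle of the well at rim height (z = 50 mm of the box). A round upright steel locating pin, 12 mm diameter, tip 5 mm above the rim (7 mm flat, 3 mm cone). Its foot is adjustable: it stands at x = 0 of the box but anywhere from -5 to +5 mm along y, not reported, and cannot be seen once the cassette is over it.
- seal_top (a point): Top of the black rubber seal frame round the pin in the well, 4 mm below the rim when free (z = 46 mm of the box). It is sprung and gives straight down: it starts to move at 5 N and needs 15 N for 8 mm.
- box_lid (a joint): Lid of the box, 122 x 136 mm, 0.2 kg, value in rad: 0 closed, flat over the well; 1.85 leaning back on its stop, past upright. Plain light hinge along the box's y through lid_hinge: let go, it falls shut when below about 1.5 and falls back onto the stop when above about 1.65.
- lid_hinge (a point): Middle of the lid's hinge axis, fixed to the box at x = 71 mm, z = 68 mm of its frame.
- lid_bar (a point): Middle of the lid's handle: a black round bar, 12 mm diameter, 80 mm long along the box's y, 166 mm from the hinge axis, on two arms 28 mm clear of the lid's front edge. Lid closed: at x = -95 mm, z = 68 mm of the box, free above and below. Pinched from above it turns between the pads as the lid swings.
- cassette: Loose rigid filter cassette, grey with a black rib on top, about 0.3 kg, upright on the table. Origin: centre of its underside; z up. Plug 70 (x) x 84 (y) mm, z 0 to 12 mm; flange 98 x 124 mm, z 12 to 22. Blind hole in the centre of the underside: 15 mm diameter, 18.5 deep, mouth bevelled 1.5. Origin's height in the box: 55 mm on the pin's tip, 46 resting on the seal, 38 home.
- rib (a point): Middle of the cassette's grip rib: 18 mm (cassette x) x 64 mm (y), rising from z = 22 mm to 54 mm of the cassette; this point is at z = 38 mm. The cassette goes in with its long side along the box's y, either way round.
- dosing_cup: Bystander: light grey cup, 65 mm wide, 68 mm high; origin under its centre.
- scrub_brush: Bystander: wooden brush, 61 x 154 x 46 mm, lying along y; origin under its centre.
- marker: Bystander: marker pen, 17 x 135 x 16 mm, lying along its y; origin under its centre.
- spare_head: Bystander: spare trigger spray head lying flat, 215 x 97 x 22 mm; origin under its centre.

How it is judged:
By the outcome, as a careful person would: the job done as asked, in the order asked, and still so for the second after the job is handed in, while the arm keeps its last pose, push and grip.
It also fails if it takes over 67 s, if anything falls off the work surface, if the arm or the gripper's body presses on something with over 40 N, if the wrist force passes 120 N, or if a joint passes its speed limit or range.

ROBOT

A 6-joint arm with a two-finger parallel gripper is mounted at the origin on a cart in front of the work surface, level with it; the furniture and walls round the work are solid. World frame = base frame: x ahead of the robot, y to its left, z up, the work surface at z = 0. Lengths are in mm, angles in rad, forces in N, time in s.
With the tool pointing down it reaches from about 350 to 975 mm from the base axis. Payload 7.1 kg.
Tool frame: the origin (TCP) lies midway between the tips of the shut fingers; the grasp point (between the pads) lies 19 mm behind it (ctrl.grip_depth is the distance from the TCP to the grasp point, in mm); z points along the fingers, y is the line along which they close (so a half turn about z gives the same grasp; the last joint's range is limited). The gripper opens to 88 mm and grips with 3 to 60 N. Pads are 20 mm wide; open, the fingers measure 115 mm over their backs; the gripper's body (75 mm by 178 mm) begins 61 mm behind the grasp point.
Start: joints at [1.112, 0.423, 1.63, -0, 1.089, -0.019], TCP at [266.067, 565.52, 222.675] pointing down, gripper open.
Joint ranges: [-3, 3], [-0.9, 2.11], [0.09, 2.58], [-1.31, 4.45], [0.11, 2.69], [-2.54, 2.54]. Speed limits (rad/s): [2.39, 2.39, 3.01, 3.14, 3.14, 3.14].

INTERFACE

Orientations are given as a rotation vector (axis times angle).
In Python, from workcell import ctrl, cams gives the robot as it stands.
- The arm moves only by the tool move_arm, never from a script. Its argument "steps" is a list of rows, each a list of 3 entries, a list of its own where there are three numbers: the shift along the tool's x, y, z in units of 25 mm (1.0 is 25 mm), then the turn about the tool's z in units of 5 degrees (1.0 is 5 degrees), then the closure, from 0 (fully open) to 1 (shut). A call has 1 to 20 rows; each row shifts and turns the commanded pose from where the row before left it, along the tool's axes as they then stand; what a row does not reach is not made up. A row lasts 1/12 s, in which the tool goes at most 41.7 mm and 7.16 degrees, less where a joint would pass 70% of its speed; a pose out of reach is approached as far as the arm can. A call is refused whole if a number of a shift passes 1 or a number of a turn 1, either way. A call with a gripper value outside its range is refused whole. The fingers move at their own pace and stop on an object; the grip force is fixed at half the most. Time passes only in rows, so rows that do not move let the fingers close. It gives the time, the measured TCP pose, the force, the opening and the grip force at its end, in the units of the state.
- ctrl.get_obs(): the state, without advancing time (a new reading comes with each control period).
- cams.get_image(name): name is "scene" or "side" or "wrist"; returns a dict with "image" (480x640x3 uint8, red, green, blue), "camera_matrix" (3x3 intrinsics, pixels), "xyz" and "rotation" of the camera in the world; the wrist camera has in their place "mount" (4x4, takes a point from camera to tool coordinates, whose origin is the TCP and whose axes are the flange's). Camera axes: x right, y down, z forward; pixel columns grow to the right and rows downward; lengths in mm; the calibration is good to about 2 mm. A picture is of the moment at which its call begins: read the wrist's pose just before it. There is no depth.
- ctrl.close_job(): hands the job in; it is judged then, once.
Trained networks look in the newest picture that a camera, given by its name, has taken for a name from the list of things; names that differ only in an ending like _2 or _b are one class to them, and where a whole thing is asked for, a point or a joint stands for the part that bears it (a point fixed in the world has none). Each returns a list of dicts, best first, with "p" (0 to 1); they miss things now and then, are a little off and sometimes report something else, mostly with a low value. They report only what shows in the picture. A call takes as long as a camera call.
- cams.boxes_of(camera, thing): "rect" ([centre column, centre row, width, height] in pixels, round what is visible of it).
- cams.cut_out(camera, thing): "pixels" (480x640 bool, what is visible of it) and "rect" ([centre column, centre row, width, height] in pixels, round what is visible of it).
The state is a dict: "t": time; "qpos": joint angles; "qvel": joint speeds; "joint_torque": joint torques, N m; "ee_pos": TCP position; "orientation": TCP orientation; "ft_force": force on the tool from outside, world axes, zero at the start; "moment": the same for the moment, N m; "width": finger opening in mm; "grasp_force": force on a finger pad.
Only numpy, scipy, OpenCV 4.12 (cv2) and the standard library are available. Lean on these libraries where they do the work, as an engineer would, in place of code of your own. Each camera call takes 0.05 s, during which the arm holds its last target. There are 200 camera calls.

## Working session

There is one attempt and no reset: what is moved stays moved. The work goes in short steps, Python scripts to look and compute and a tool call to move; the robot and the scene stay as the last step left them, time stands still between calls to the robot, and variables do not carry over. Pictures are saved under pics/ and viewed, at most 10 in all, crops included, and the job is handed in when it is done.

Besides the shell and the picture viewer there is one more tool, called after "Request:" in YAML: its name, and indented under it one key for each argument. move_arm: Moves the arm, as the interface text tells. Its arguments: {"type":"object","properties":{"steps":{"type":"array"}},"required":["steps"]}

```bash
mkdir -p pics; ls; cat > h.py <<'E'
import numpy as np, cv2
from scipy.spatial.transform import Rotation as R
from workcell import ctrl, cams
def cam(name):
    o=ctrl.get_obs(); d=cams.get_image(name)
    if 'mount' in d:
        T=np.eye(4);T[:3,:3]=R.from_rotvec(o['orientation']).as_matrix();T[:3,3]=o['ee_pos'];T=T@np.array(d['mount'])
        d['rotation']=T[:3,:3];d['xyz']=T[:3,3]
    d['rotation']=np.array(d['rotation']);d['xyz']=np.array(d['xyz']);d['camera_matrix']=np.array(d['camera_matrix'])
    return d
def ray(d,u,v): return d['rotation']@np.linalg.inv(d['camera_matrix'])@np.array([u,v,1.])
def onz(d,u,v,z):
    r=ray(d,u,v); return d['xyz']+r*(z-d['xyz'][2])/r[2]
def proj(d,P):
    p=(np.atleast_2d(P)-d['xyz'])@d['rotation']; q=p@d['camera_matrix'].T; return q[:,:2]/q[:,2:]
E
python3 - <<'E'
from h import *
o=ctrl.get_obs();print({k:np.round(v,3) for k,v in o.items()})
ims=[]
for n in ['scene','side','wrist']:
    d=cam(n);ims.append(d['image']);print(n,d['xyz'].round(),d['rotation'].round(2).tolist())
    cv2.imwrite(f'pics/{n}0.png',d['image'][:,:,::-1])
    for t in ['filter_box','box_lid','lid_bar','cassette','rib','dosing_cup','scrub_brush','marker','spare_head']:
        for b in cams.boxes_of(n,t)[:2]: print(' ',t,np.round(b['rect']),round(b['p'],2))
E
```

```text
pics
{'t': np.float64(0.0), 'qpos': array([ 1.112,  0.424,  1.631, -0.   ,  1.089, -0.019]), 'qvel': array([ 0.002,  0.001, -0.001,  0.003, -0.001, -0.002]), 'joint_torque': array([-2.0000e-03, -5.4462e+01, -2.7366e+01,  6.4000e-02,  2.3000e-02,
       -0.0000e+00]), 'ee_pos': array([265.826, 565.019, 221.906]), 'orientation': array([-6.850e-01, -3.066e+00,  2.000e-03]), 'ft_force': array([-0.046,  0.085,  0.353]), 'moment': array([0.013, 0.023, 0.038]), 'grasp_force': np.float64(0.0), 'width': np.float64(87.466)}
scene [ 192. -475.  751.] [-2.32, 0.74, -0.3]
  filter_box [356. 291. 128. 122.] 0.84
  box_lid [348. 287. 105.  77.] 0.96
  lid_bar [346. 282. 107.  77.] 0.83
  cassette [211. 177.  53.  49.] 0.89
  dosing_cup [335. 196.  34.  39.] 0.87
  scrub_brush [389. 411.  93.  70.] 0.74
  marker [241. 243.  63.  30.] 0.88
  marker [349. 286. 105.  78.] 0.35
  spare_head [473. 374.  69. 109.] 0.8
side [484. 802. 732.] [-0.18, 2.8, -1.32]
  filter_box [343. 232. 103.  89.] 0.74
  box_lid [350. 223.  91.  50.] 0.72
  box_lid [382. 331.  76.  19.] 0.63
  lid_bar [349. 223.  87.  55.] 0.8
  cassette [354. 437.  82.  87.] 0.65
  rib [355. 435.  85.  86.] 0.85
  rib [350. 224.  87.  49.] 0.39
  dosing_cup [263. 297.  33.  45.] 0.68
  scrub_brush [388. 192.  37.  47.] 0.93
  marker [381. 331.  76.  20.] 0.6
  spare_head [333. 179.  37.  25.] 0.79
wrist [203. 594. 384.] [[0.43, 0.87, 0.23], [0.9, -0.41, -0.11], [-0.0, 0.26, -0.97]]
  cassette [245. 411. 107.  49.] 0.76
  rib [246. 411. 105.  50.] 0.95
  marker [244. 409. 105.  47.] 0.48
```

```bash
sed -i "s/    d\['rotation'\]=np.array(d\['rotation'\]);/    r=np.array(d['rotation']);d['rotation']=r if r.ndim==2 else R.from_rotvec(r).as_matrix();/" h.py
python3 - <<'E'
import cv2
a=cv2.imread('pics/scene0.png')[130:430,160:560];cv2.imwrite('pics/a.png',cv2.resize(a,(800,600),interpolation=cv2.INTER_CUBIC))
a=cv2.imread('pics/side0.png')[150:480,200:500];cv2.imwrite('pics/b.png',cv2.resize(a,(545,600),interpolation=cv2.INTER_CUBIC))
E
```

```text
(no output)
```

View pics/a.png

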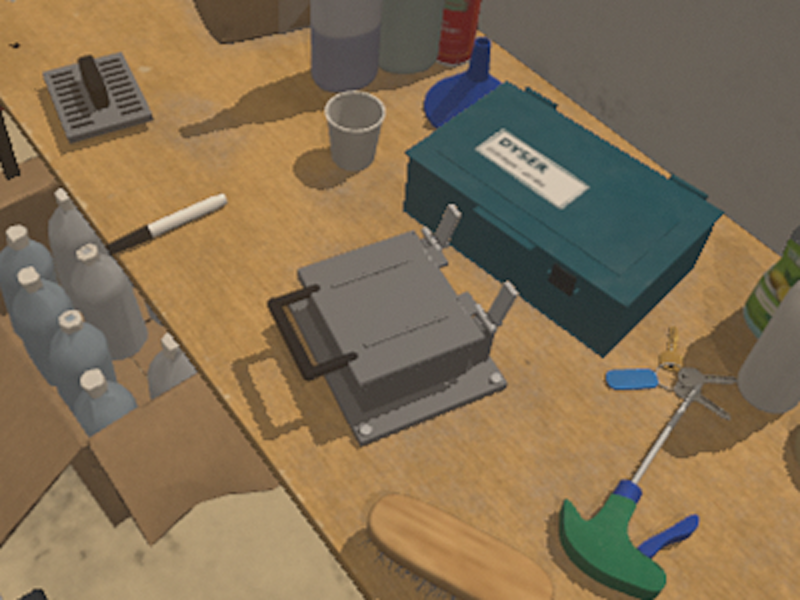

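View pics/b.png

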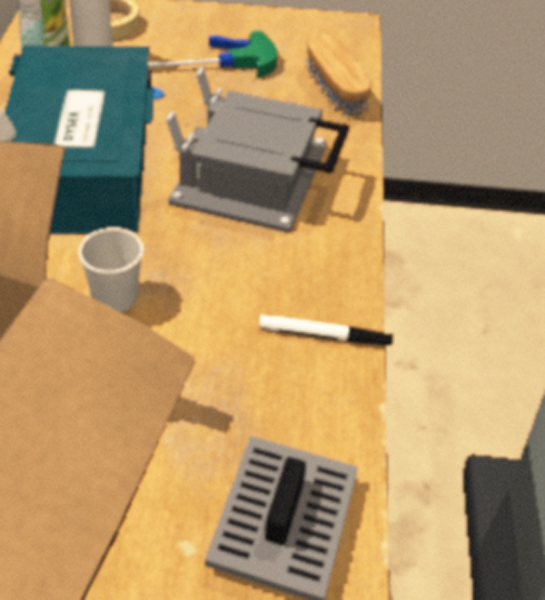

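```bash
cat > fit.py <<'E'
from h import *
from scipy.optimize import least_squares
def fit(obs,x0):
    # obs: (camdict,uv,P local)
    def f(p):
        c,s=np.cos(p[2]),np.sin(p[2]);M=np.array([[c,-s,0],[s,c,0],[0,0,1]])
        return np.concatenate([proj(d,M@np.array(P)+[p[0],p[1],0])[0]-uv for d,uv,P in obs])
    r=least_squares(f,x0,x_scale=[100,100,1],loss='soft_l1');return r.x,r.fun
E
python3 - <<'E'
from fit import *
s=cam('scene');b=cam('side')
A=lambda u,v:np.array([u/2+160,v/2+130]);B=lambda u,v:np.array([u/1.8167+200,v/1.8182+150])
for u,v,z in [(362,438,5),(506,381,5),(275,303,68),(308,375,68)]: print(onz(s,*A(u,v),z).round())
for u,v,z in [(293,225,5),(172,200,5),(345,127,68),(332,168,68)]: print(onz(b,*B(u,v),z).round())
for u,v in [(252,438),(355,467),(322,592),(208,560)]: print('c',onz(b,*B(u,v),22).round())
for u,v in [(292,460),(275,540)]: print('rib',onz(b,*B(u,v),54).round())
for u,v in [(43,72),(123,52),(152,116),(73,138)]: print('cs',onz(s,*A(u,v),22).round())
print('cup',onz(s,*A(355,165),0).round(),'marker',onz(b,*B(262,322),8).round(),onz(b,*B(390,338),8).round())
print('toolbox',onz(s,*A(405,200),0).round(), [onz(s,*A(*q),10).round() for q in [(372,500),(550,600)]])
E
```

```text
[ 464. -167.    5.]
[ 608. -198.    5.]
[459. -41.  68.]
[ 440. -119.   68.]
[489.  -7.   5.]
[634. -31.   5.]
[ 438. -119.   68.]
[451. -38.  68.]
c [508. 299.  22.]
c [416. 317.  22.]
c [440. 432.  22.]
c [531. 418.  22.]
rib [471. 339.  54.]
rib [480. 412.  54.]
cs [442. 433.  22.]
cs [537. 412.  22.]
cs [510. 290.  22.]
cs [420. 308.  22.]
cup [666. 111.   0.] marker [511. 148.   8.] [382. 152.   8.]
toolbox [678.  37.   0.] [array([ 434., -220.,   10.]), array([ 497., -365.,   10.])]
```

Request:
move_arm:
  steps:
    - [[0,0,0],1,0]
    - [[0,0,0],1,0]
    - [[0,0,0],1,0]
    - [[0,0,0],1,0]
    - [[0,0,0],1,0]
    - [[0,0,0],1,0]
    - [[0,0,0],1,0]
    - [[0,0,0],1,0]
    - [[0,0,0],1,0]
    - [[0,0,0],1,0]
    - [[0,0,0],1,0]
    - [[0,0,0],1,0]
    - [[0,0,0],1,0]
    - [[0,0,0],1,0]
    - [[0,0,0],1,0]
    - [[0,0,0],0.26,0]

```text
t: 2.93
ee_pos: [266.1, 565.5, 222.7]
orientation: [2.436, 1.983, -0.0]
ft_force: [0.4, -0.9, 0.2]
width: 88.1
grasp_force: 0.0
```

Request:
move_arm:
  steps:
    - [[-0.4,0.2,0],0,0.73]
    - [[-0.8,0.4,0],0,0.73]
    - [[-1,0.5,0],0,0.73]
    - [[-1,0.5,0],0,0.73]
    - [[-1,0.5,0],0,0.73]
    - [[-1,0.5,0],0,0.73]
    - [[-1,0.5,0],0,0.73]
    - [[-1,0.5,0],0,0.73]
    - [[-1,0.5,0],0,0.73]
    - [[-1,0.5,0],0,0.73]
    - [[-1,0.5,0],0,0.73]
    - [[-1,0.5,0],0,0.73]
    - [[-1,0.5,0],0,0.73]
    - [[-1,0.5,0],0,0.73]
    - [[-1,0.5,0],0,0.73]
    - [[-1,0.5,0],0,0.73]
    - [[-1,0.5,0],0,0.73]
    - [[-1,0.5,0],0,0.73]
    - [[-1,0.5,0],0,0.73]
    - [[-1,0.5,0],0,0.73]

```text
t: 4.6
ee_pos: [405.1, 45.5, 222.8]
orientation: [2.43, 1.991, 0.0]
ft_force: [0.8, -0.6, 0.7]
width: 24.0
grasp_force: 0.0
```

Request:
move_arm:
  steps:
    - [[-1,0.6,0],0,0.73]
    - [[-1,0.6,0],0,0.73]
    - [[-1,0.6,0],0,0.73]
    - [[-0.8,0.5,0],0,0.73]
    - [[-0.6,0.3,0],0,0.73]
    - [[-0.2,0.1,0],0,0.73]
    - [[0,0,0],0,0.73]
    - [[0,0,0],0,0.73]

```text
t: 5.27
ee_pos: [448.0, -78.6, 222.5]
orientation: [-2.432, -1.988, 0.0]
ft_force: [-0.4, -0.1, 0.2]
width: 23.9
grasp_force: 0.0
```

```bash
python3 - <<'E'
from h import *
o=ctrl.get_obs();print({k:np.round(o[k],3) for k in ['t','ee_pos','qpos','width','ft_force','orientation']});M=R.from_rotvec(o['orientation']).as_matrix();print(M.round(3).tolist())
d=cam('wrist');cv2.imwrite('pics/w1.png',d['image'][:,:,::-1])
for t in ['lid_bar','box_lid','filter_box']:
  for b in cams.boxes_of('wrist',t)[:2]: print(t,np.round(b['rect']),round(b['p'],2))
E
```

```text
{'t': np.float64(5.267), 'ee_pos': array([448.038, -78.578, 222.525]), 'qpos': array([-0.2  ,  0.171,  1.992,  0.   ,  0.979,  0.   ]), 'width': np.float64(23.937), 'ft_force': array([-0.351, -0.131,  0.224]), 'orientation': array([-2.432, -1.988,  0.   ])}
[[0.199, 0.98, -0.001], [0.98, -0.199, 0.0], [0.0, -0.001, -1.0]]
lid_bar [412. 224. 196. 147.] 0.58
lid_bar [438. 217. 249. 171.] 0.35
box_lid [413. 225. 192. 145.] 0.97
```

View pics/w1.png

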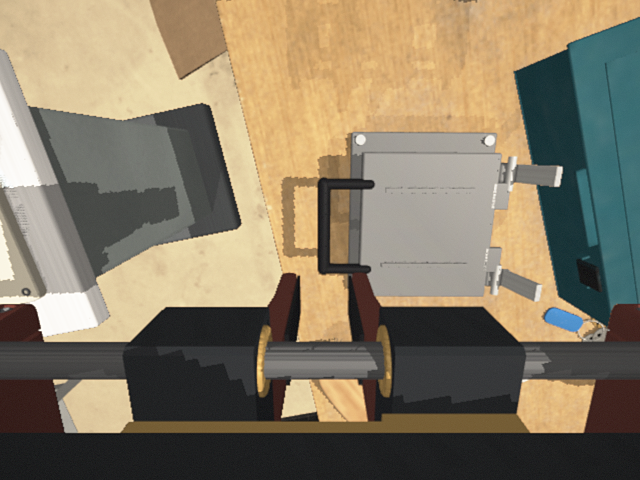

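```bash
python3 - <<'E'
from h import *
d=cam('wrist')
im=d['image'][190:262,300:345].astype(int).sum(2);c=[np.mean(np.where(r<150)[0])+300 for r in im];print(np.round(c[::12],1))
ys=np.array(d['xyz']);print(ys.round())
for n,u,v,z in [('bar1',322.5,180,68),('bar2',324,272,68),('f1',349,131,6),('f2',496,131,6),('lidL1',362,153,76),('lidL2',363,296,76),('lidR',500,153,76)]: print(n,onz(d,u,v,z).round(1))
o=ctrl.get_obs();M=R.from_rotvec(o['orientation']).as_matrix()
a=(onz(d,322.5,180,68)+onz(d,324,272,68))/2
print('delta tool',(M.T@(a-o['ee_pos'])).round(1), 'barlen',np.linalg.norm(onz(d,322.5,180,68)-onz(d,324,272,68)))
E
```

```text
[323.  323.  323.3 323.3 323.  323. ]
[462. -11. 384.]
bar1 [455.9 -35.9  68. ]
bar2 [ 440.  -121.6   68. ]
f1 [491.5   2.7   6. ]
f2 [640.4 -27.3   6. ]
lidL1 [493.7 -19.6  76. ]
lidL2 [ 472.2 -149.8   76. ]
lidR [609.4 -43.   76. ]
delta tool [ -0.8  -0.4 154.7] barlen 87.07991160789575
```

Request:
move_arm:
  steps:
    - [[0,0,0.5],0,0.73]
    - [[0,0,1],0,0.73]
    - [[0,0,1],0,0.73]
    - [[0,0,1],0,0.73]
    - [[0,0,1],0,0.73]
    - [[0,0,0.8],0,0.73]
    - [[0,0,0.6],0,0.73]
    - [[0,0,0.5],0,0.73]
    - [[0,0,0.34],0,0.73]
    - [[0,0,0],0,0.73]
    - [[0,0,0],0,1]
    - [[0,0,0],0,1]
    - [[0,0,0],0,1]
    - [[0,0,0],0,1]
    - [[0,0,0],0,1]

```text
t: 6.77
ee_pos: [447.6, -78.4, 54.6]
orientation: [-2.432, -1.987, 0.002]
ft_force: [-4.8, 3.1, 2.0]
width: 10.8
grasp_force: 30.0
```

```bash
python3 - <<'E'
from h import *
r=166;N=24
th=np.linspace(0,1.8,N+1)
y=-r*np.cos(th);z=r*np.sin(th)
for i in range(N): print([0,round((y[i+1]-y[i])/25,2),round(-(z[i+1]-z[i])/25,2)],end=' ')
E
```

```text
[0, np.float64(0.02), np.float64(-0.5)] [0, np.float64(0.06), np.float64(-0.49)] [0, np.float64(0.09), np.float64(-0.49)] [0, np.float64(0.13), np.float64(-0.48)] [0, np.float64(0.16), np.float64(-0.47)] [0, np.float64(0.2), np.float64(-0.46)] [0, np.float64(0.23), np.float64(-0.44)] [0, np.float64(0.27), np.float64(-0.42)] [0, np.float64(0.3), np.float64(-0.4)] [0, np.float64(0.33), np.float64(-0.38)] [0, np.float64(0.35), np.float64(-0.35)] [0, np.float64(0.38), np.float64(-0.32)] [0, np.float64(0.4), np.float64(-0.29)] [0, np.float64(0.42), np.float64(-0.26)] [0, np.float64(0.44), np.float64(-0.23)] [0, np.float64(0.46), np.float64(-0.2)] [0, np.float64(0.47), np.float64(-0.16)] [0, np.float64(0.48), np.float64(-0.13)] [0, np.float64(0.49), np.float64(-0.09)] [0, np.float64(0.49), np.float64(-0.05)] [0, np.float64(0.5), np.float64(-0.02)] [0, np.float64(0.5), np.float64(0.02)] [0, np.float64(0.49), np.float64(0.06)] [0, np.float64(0.49), np.float64(0.09)]
```

Request:
move_arm:
  steps:
    - [[0,0.02,-0.5],0,1]
    - [[0,0.06,-0.49],0,1]
    - [[0,0.09,-0.49],0,1]
    - [[0,0.13,-0.48],0,1]
    - [[0,0.16,-0.47],0,1]
    - [[0,0.2,-0.46],0,1]
    - [[0,0.23,-0.44],0,1]
    - [[0,0.27,-0.42],0,1]
    - [[0,0.3,-0.4],0,1]
    - [[0,0.33,-0.38],0,1]
    - [[0,0,0],0,1]

```text
t: 7.68
ee_pos: [488.9, -87.0, 169.0]
orientation: [-2.428, -1.983, 0.009]
ft_force: [-19.7, 3.3, 15.7]
width: 11.0
grasp_force: 30.0
```

Request:
move_arm:
  steps:
    - [[0,-0.04,-0.04],0,1]
    - [[0,0.35,-0.35],0,1]
    - [[0,0.38,-0.32],0,1]
    - [[0,0.4,-0.29],0,1]
    - [[0,0.42,-0.26],0,1]
    - [[0,0.44,-0.23],0,1]
    - [[0,0,0],0,1]

```text
t: 8.27
ee_pos: [542.5, -98.3, 207.9]
orientation: [2.43, 1.986, 0.003]
ft_force: [-7.5, -0.8, 14.2]
width: 11.0
grasp_force: 30.0
```

Request:
move_arm:
  steps:
    - [[0,0.46,-0.22],0,1]
    - [[0,0.47,-0.17],0,1]
    - [[0,0.48,-0.13],0,1]
    - [[0,0.49,-0.09],0,1]
    - [[0,0.49,-0.05],0,1]
    - [[0,0.5,-0.02],0,1]
    - [[0,0.4,0.02],0,1]
    - [[0,0.3,0.03],0,1]
    - [[0,0,0],0,1]

```text
t: 9.02
ee_pos: [630.2, -116.5, 221.3]
orientation: [2.43, 1.986, 0.002]
ft_force: [-0.9, -4.6, 6.0]
width: 11.5
grasp_force: 30.0
```

Request:
move_arm:
  steps:
    - [[0,0.2,0.03],0,1]
    - [[0,0.2,0.03],0,1]
    - [[0,0.2,0.04],0,1]
    - [[0,0.15,0.04],0,1]
    - [[0,0.1,0.03],0,1]
    - [[0,0.08,0.02],0,1]
    - [[0,0,0],0,1]

```text
t: 9.6
ee_pos: [651.7, -121.0, 216.4]
orientation: [2.431, 1.986, 0.001]
ft_force: [-1.1, -6.0, 5.1]
width: 11.1
grasp_force: 30.0
```

Request:
move_arm:
  steps:
    - [[0,0.08,0.02],0,1]
    - [[0,0.08,0.02],0,1]
    - [[0,0,0],0,1]

```text
t: 9.85
ee_pos: [654.9, -121.7, 215.4]
orientation: [2.432, 1.987, -0.001]
ft_force: [-2.4, -5.8, 5.0]
width: 10.9
grasp_force: 30.0
```

Request:
move_arm:
  steps:
    - [[0,0.08,0.02],0,1]
    - [[0,0,0],0,1]

```text
t: 10.02
ee_pos: [655.0, -121.7, 215.3]
orientation: [-2.431, -1.986, 0.005]
ft_force: [-10.7, -3.5, 13.5]
width: 11.3
grasp_force: 30.0
```

Request:
move_arm:
  steps:
    - [[0,0,0],0,0.8]
    - [[0,0,0],0,0.75]
    - [[0,0,0],0,0.73]
    - [[0,0,0],0,0.73]
    - [[0,0,-0.4],0,0.73]
    - [[0,0,-0.8],0,0.73]
    - [[0,0,-1],0,0.73]
    - [[0,0,-0.8],0,0.6]
    - [[0,-0.5,0],0,0]
    - [[0,-1,0],0,0]
    - [[0,-1,0],0,0]
    - [[0,-1,0],0,0]
    - [[0,-0.8,0],0,0]
    - [[0,-0.4,0],0,0]
    - [[0,0,0],0,0]
    - [[0,0,0],0,0]

```text
t: 11.35
ee_pos: [542.7, -97.9, 290.0]
orientation: [2.432, 1.987, 0.002]
ft_force: [0.3, -0.7, -0.3]
width: 79.9
grasp_force: 0.0
```

```bash
python3 - <<'E'
from h import *
o=ctrl.get_obs();print({k:np.round(o[k],3) for k in ['t','ee_pos','qpos','width','ft_force']})
d=cam('wrist');np.savez('w2.npz',**d);cv2.imwrite('pics/w2.png',d['image'][:,:,::-1])
c=np.array([540.9,-97.5,50]);print(proj(d,[c,c+[0,0,5]]).round(1))
for t in ['well','seal_top','filter_box','box_lid']:
  for b in cams.boxes_of('wrist',t)[:2]: print(t,np.round(b['rect']),round(b['p'],2))
E
```

```text
{'t': np.float64(11.35), 'ee_pos': array([542.72 , -97.868, 290.048]), 'qpos': array([-2.000e-01,  2.400e-01,  1.729e+00,  0.000e+00,  1.170e+00,
        1.000e-03]), 'width': np.float64(79.887), 'ft_force': array([ 0.271, -0.712, -0.269])}
[[321.6 211.1]
 [321.6 211.8]]
well [390. 228. 250. 188.] 0.9
seal_top [323. 211.  70.  82.] 0.96
filter_box [389. 228. 247. 189.] 0.75
box_lid [445. 240. 140. 170.] 0.8
box_lid [285. 367.  82.  96.] 0.65
```

View pics/w2.png

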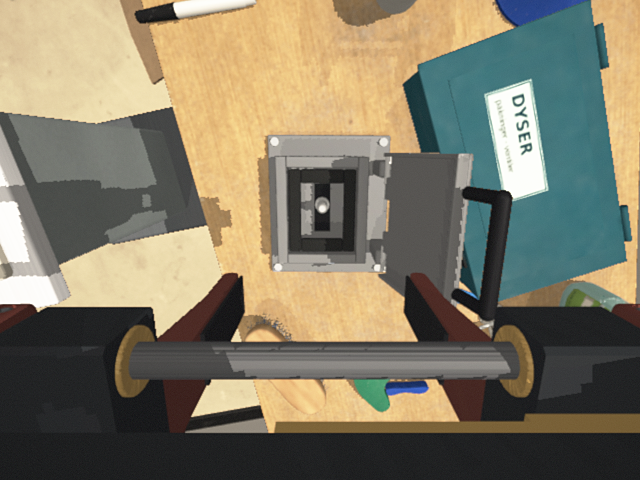

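```bash
python3 - <<'E'
from h import *
d=np.load('w2.npz');im=d['image'][120:285,255:400,::-1]
z=cv2.resize(im,None,fx=3.6,fy=3.6,interpolation=cv2.INTER_CUBIC);cv2.imwrite('pics/w2c.png',z)
E
```

```text
(no output)
```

View pics/w2c.png

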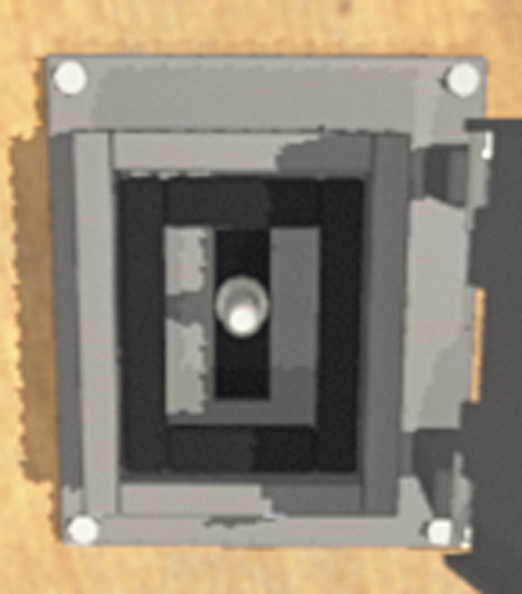

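```bash
python3 - <<'E'
from fit import *
d=dict(np.load('w2.npz'))
Z=lambda u,v:np.array([u/3.6+255,v/3.6+120])-0.36
obs=[(117,175,-41,51,50),(370,178,41,51,50),(358,472,41,-51,50),(122,472,-41,-51,50),
 (73,131,-53,63,50),(408,134,53,63,50),(398,514,53,-63,50),(82,514,-53,-63,50)]
O=[(d,Z(a,b),(x,y,z)) for a,b,x,y,z in obs]
foot=[(d,Z(a,b),(x,y,6)) for a,b,x,y in [(47,58,-75,88),(487,58,75,88),(62,545,-75,-88),(466,548,75,-88)]]
for S in (O,O[:4],O+foot):
    p,f=fit(S,[541,-97,-.2]);print(p.round(3),f.round(1))
p,f=fit(O,[541,-97,-.2])
c,s=np.cos(p[2]),np.sin(p[2])
im=cv2.imread('pics/w2c.png')
def W(P):return (np.array([[c,-s,0],[s,c,0],[0,0,1]])@np.array(P,float).T).T+[p[0],p[1],0]
t=np.linspace(0,2*np.pi,40)
for a in range(-5,6,1):
    q=(proj(d,W([[0,a,55],[0,a,52]]))-[255,120]+.36)*3.6;print(a,q.round(0).tolist())
g=(cv2.cvtColor(d['image'],cv2.COLOR_RGB2GRAY))
print(g[196:216,314:332])
np.save('box.npy',p)
E
```

```text
[ 5.40723e+02 -9.82450e+01 -2.07000e-01] [-1.8 -1.6  0.8 -2.   1.4  3.2 -1.4  2.8 -0.6 -0.4  1.3 -0.6 -0.   1.1
  0.   0.7]
[ 5.40907e+02 -9.87410e+01 -2.14000e-01] [-1.2 -1.4  1.3 -1.3  1.3  3.8 -1.4  3. ]
[ 5.41748e+02 -9.91120e+01 -2.08000e-01] [-0.7 -1.   1.8 -1.3  2.4  3.8 -0.4  3.3  0.5  0.1  2.4  0.   0.9  1.6
  1.   1.1 -6.1 -1.4 -5.5 -0.5 -5.3 -0.2 -6.4 -0.4]
-5 [[241.0, 350.0], [241.0, 348.0]]
-4 [[241.0, 347.0], [241.0, 345.0]]
-3 [[241.0, 343.0], [241.0, 342.0]]
-2 [[241.0, 340.0], [241.0, 339.0]]
-1 [[241.0, 337.0], [241.0, 336.0]]
0 [[241.0, 334.0], [241.0, 333.0]]
1 [[241.0, 331.0], [241.0, 330.0]]
2 [[241.0, 328.0], [241.0, 326.0]]
3 [[241.0, 325.0], [241.0, 323.0]]
4 [[241.0, 322.0], [241.0, 320.0]]
5 [[241.0, 319.0], [241.0, 317.0]]
[[ 79  33  30  25  29  35  46  58  61  48  38  29  23  25  24  35  92 113]
 [ 76  33  21  38  72  89 100 113 117 101  86  71  45  25  21  29  94 112]
 [ 73  29  38  86 126 138 139 144 144 141 132 122  89  45  21  33  92 112]
 [ 71  39  86 136 150 142 140 139 137 138 143 144 127  88  41  30  91 112]
 [ 70  64 134 164 154 140 131 129 124 1
[... 461 characters left out ...]
160 158 148  88  89 109]
 [ 72 102 146 141 157 221 245 247 245 243 237 211 174 164 136  80  88 108]
 [ 71  72 120 139 166 232 247 245 245 245 241 222 179 157 106  55  90 110]
 [ 73  33  64 118 168 234 246 243 244 246 244 223 171 120  57  43  93 109]
 [ 76  29  35  94 142 210 243 246 245 246 236 203 145  76  30  41  95 112]
 [ 75  31  27  58 107 162 215 238 242 231 200 161 103  45  27  47  98 112]
 [ 74  33  28  32  57 105 140 169 170 157 140  98  48  25  25  46  97 111]
 [ 74  32  30  29  29  41  70  90  90  79  59  33  28  29  29  47  95 112]
 [ 76  35  33  32  30  27  31  31  36  33  29  33  32  30  30  49  95 111]
 [ 76  33  32  33  36  32  31  28  29  31  32  31  34  35  34  47  96 110]]
```

Request:
move_arm:
  steps:
    - [[0,0,0],-1,0]
    - [[0,0,0],-1,0]
    - [[0,0,0],-1,0]
    - [[0,0,0],-1,0]
    - [[0,0,0],-1,0]
    - [[0,0,0],-1,0]
    - [[0,0,0],-1,0]
    - [[0,0,0],-1,0]
    - [[0,0,0],-1,0]
    - [[0,0,0],-1,0]
    - [[0,0,0],-1,0]
    - [[0,0,0],-1,0]
    - [[0,0,0],-1,0]
    - [[0,0,0],-1,0]
    - [[0,0,0],-1,0]
    - [[0,0,0],-1,0]
    - [[0,0,0],-1,0]
    - [[0,0,0],-1,0]
    - [[0,0,0],0,0]
    - [[0,0,0],0,0]

```text
t: 13.27
ee_pos: [542.2, -97.8, 289.0]
orientation: [-0.319, -3.125, -0.0]
ft_force: [-0.1, -0.2, -0.5]
width: 88.0
grasp_force: 0.0
```

```bash
python3 - <<'E'
from h import *
o=ctrl.get_obs();print({k:np.round(o[k],3) for k in ['t','ee_pos','qpos','width','ft_force']})
M=R.from_rotvec(o['orientation']).as_matrix();print(M.round(3).tolist())
d2=cam('wrist');np.savez('w3.npz',**d2);d=dict(np.load('w2.npz'))
print('pin from w2',onz(d,322.1,208.4,55).round(1))
c=proj(d2,[[541.5,-94,55]])[0];print(c)
u,v=c.astype(int);cv2.imwrite('pics/w3c.png',cv2.resize(d2['image'][v-70:v+70,u-90:u+90,::-1],None,fx=4,fy=4,interpolation=cv2.INTER_CUBIC));print(u-90,v-70)
g=cv2.cvtColor(d2['image'],cv2.COLOR_RGB2GRAY)[v-12:v+13,u-12:u+13]
n,l,s,ce=cv2.connectedComponentsWithStats((g>215).astype(np.uint8));print(s.tolist(),[onz(d2,a+u-12,b+v-12,55).round(1).tolist() for a,b in ce])
g=cv2.cvtColor(d['image'],cv2.COLOR_RGB2GRAY)[196:216,314:332]
n,l,s,ce=cv2.connectedComponentsWithStats((g>215).astype(np.uint8));print(s.tolist(),[onz(d,a+314,b+196,55).round(1).tolist() for a,b in ce])
E
```

```text
{'t': np.float64(13.267), 'ee_pos': array([542.228, -97.831, 288.951]), 'qpos': array([-0.2  ,  0.242,  1.73 ,  0.   ,  1.17 , -1.568]), 'width': np.float64(88.009), 'ft_force': array([-0.104, -0.195, -0.49 ])}
[[-0.979, 0.202, -0.0], [0.202, 0.979, 0.0], [0.0, 0.0, -1.0]]
pin from w2 [542.3 -93.7  55. ]
[327.96345456 211.37040171]
237 141
[[0, 0, 25, 25, 596], [11, 10, 6, 6, 29]] [[540.8, -95.1, 55.0], [542.0, -93.6, 55.0]]
[[0, 0, 18, 20, 327], [5, 10, 7, 6, 33]] [[543.5, -90.3, 55.0], [542.1, -93.6, 55.0]]
```

View pics/w3c.png

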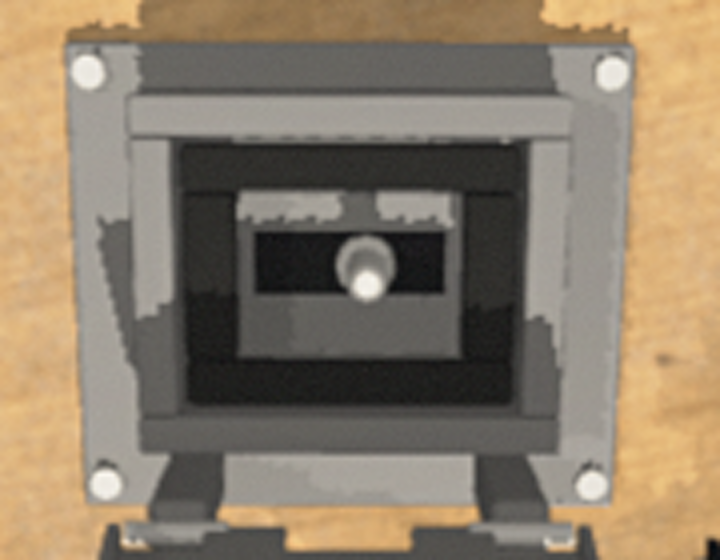

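Request:
move_arm:
  steps:
    - [[0.2,0.5,0],0,0]
    - [[0.3,0.9,0],0,0]
    - [[0.4,1,0],0,0]
    - [[0.4,1,0],0,0]
    - [[0.4,1,0],0,0]
    - [[0.4,1,0],0,0]
    - [[0.4,1,0],0,0]
    - [[0.4,1,0],0,0]
    - [[0.4,1,0],0,0]
    - [[0.4,1,0],0,0]
    - [[0.4,1,0.4],0,0]
    - [[0.4,1,0.5],0,0]
    - [[0.4,1,0.5],0,0]
    - [[0.4,1,0.5],0,0]
    - [[0.4,1,0.5],0,0]
    - [[0.3,1,0.5],0,0]
    - [[0.2,1,0.4],0,0]
    - [[0.2,0.8,0.2],0,0]
    - [[0.1,0.4,0],0,0]
    - [[0,0,0],0,0]

```text
t: 14.98
ee_pos: [469.6, 367.9, 201.5]
orientation: [-0.312, -3.126, -0.0]
ft_force: [0.1, -0.9, 0.3]
width: 87.6
grasp_force: 0.0
```

```bash
python3 - <<'E'
from h import *
o=ctrl.get_obs();print({k:np.round(o[k],3) for k in ['t','ee_pos','qpos','width','ft_force']})
d=cam('wrist');np.savez('w4.npz',**d)
for t in ['cassette','rib']:
  for b in cams.boxes_of('wrist',t)[:2]: print(t,np.round(b['rect']),round(b['p'],2))
cv2.imwrite('pics/w4.png',d['image'][:,:,::-1])
E
```

```text
{'t': np.float64(14.983), 'ee_pos': array([469.579, 367.885, 201.456]), 'qpos': array([ 0.644,  0.407,  1.711,  0.   ,  1.024, -0.727]), 'width': np.float64(87.589), 'ft_force': array([ 0.064, -0.932,  0.266])}
cassette [323. 226. 127.  99.] 0.93
cassette [115. 238.  53. 122.] 0.48
rib [324. 229. 125. 100.] 0.57
```

View pics/w4.png

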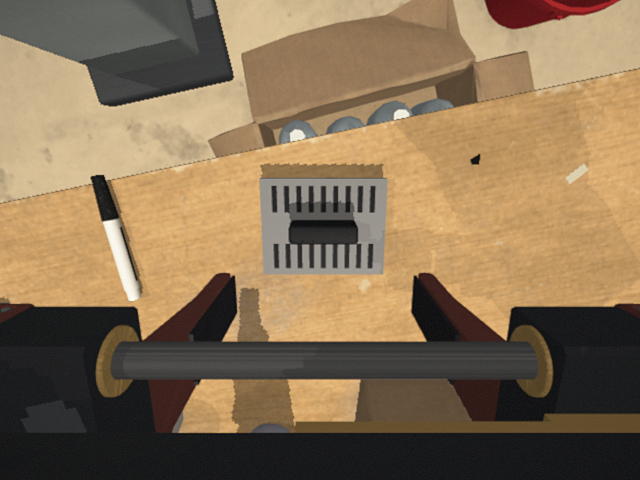

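```bash
python3 - <<'E'
from fit import *
d=dict(np.load('w4.npz'))
g=cv2.cvtColor(d['image'],cv2.COLOR_RGB2GRAY);hsv=cv2.cvtColor(d['image'],cv2.COLOR_RGB2HSV)
m=((hsv[:,:,1]<50)).astype(np.uint8);m[:170]=0;m[282:]=0;m[:,:250]=0;m[:,400:]=0
m=cv2.morphologyEx(m,cv2.MORPH_CLOSE,np.ones((15,15)));m=cv2.morphologyEx(m,cv2.MORPH_OPEN,np.ones((25,25)))
k=max(cv2.findContours(m,cv2.RETR_EXTERNAL,2)[0],key=cv2.contourArea)
q=cv2.approxPolyDP(k,8,True)[:,0];print(q.tolist())
hand=np.array([[260.5,178.5],[386.5,178.5],[383.5,273.5],[263.5,273.5]])
M=R.from_rotvec(ctrl.get_obs()['orientation']).as_matrix();tcp=ctrl.get_obs()['ee_pos']
L=[(-49,-62),(-49,62),(49,62),(49,-62)]
p,f=fit([(d,uv,(*l,22)) for uv,l in zip(hand,L)],[474,365,-.2]);print(p.round(3),f.round(1))
# tool yaw
print('toolyaw',np.arctan2(-M[0,1],M[1,1]),'delta tool',(M.T@(np.array([p[0],p[1],23])-tcp)).round(1))
r=[onz(d,u,v,54).round(1) for u,v in [(289.5,220),(357,220),(357.5,235),(289,236)]];print(r)
E
```

```text
[[261, 178], [264, 273], [382, 273], [385, 178]]
[ 4.74943e+02  3.65382e+02 -1.99000e-01] [-1.4 -0.4  1.3 -0.4 -0.1  0.6  0.1  0.6]
toolyaw -0.20112510348059529 delta tool [ -4.5   1.1 179.1]
[array([455. , 338.3,  54. ]), array([467. , 397.8,  54. ]), array([480.8, 395.9,  54. ]), array([469.4, 334.5,  54. ])]
```

```bash
python3 - <<'E'
from h import *
d=dict(np.load('w4.npz'));p=[474.94,365.38,-.199];c,s=np.cos(p[2]),np.sin(p[2])
W=lambda x,y,z:[p[0]+c*x-s*y,p[1]+s*x+c*y,z]
for z in (54,22): print(z,proj(d,[W(x,y,z) for x,y in [(-9,-32),(-9,32),(9,32),(9,-32)]]).round(1).tolist())
im=d['image'][170:285,250:400,::-1].copy()
cv2.imwrite('pics/w4c.png',cv2.resize(im,None,fx=5,fy=5,interpolation=cv2.INTER_CUBIC))
E
```

```text
54 [[288.0, 225.7], [358.8, 225.7], [358.3, 244.9], [288.5, 244.9]]
22 [[291.2, 218.9], [355.7, 218.9], [355.3, 236.5], [291.7, 236.5]]
```

View pics/w4c.png

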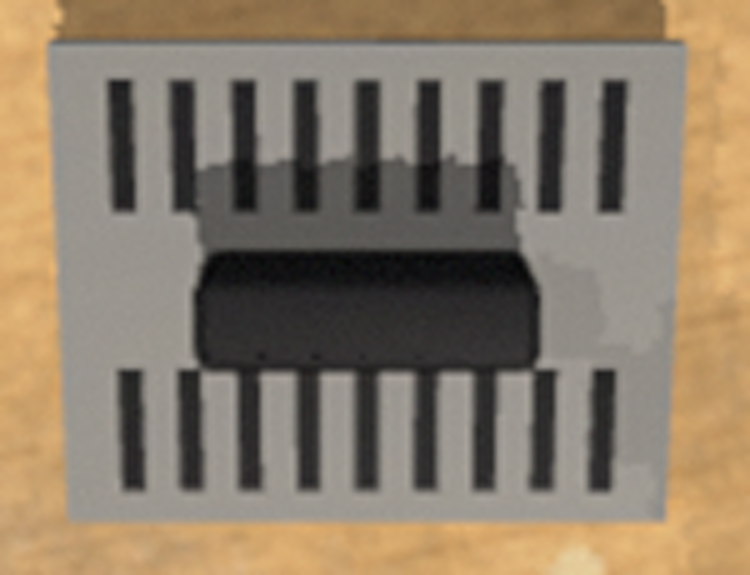

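Request:
move_arm:
  steps:
    - [[-0.18,0.04,0.4],0,0]
    - [[0,0,0.9],0,0]
    - [[0,0,1],0,0]
    - [[0,0,1],0,0]
    - [[0,0,1],0,0]
    - [[0,0,0.9],0,0]
    - [[0,0,0.7],0,0]
    - [[0,0,0.5],0,0]
    - [[0,0,0.4],0,0]
    - [[0,0,0.2],0,0]
    - [[0,0,0.1],0,0]
    - [[0,0,0],0,0]
    - [[0,0,0],0,0]

```text
t: 16.22
ee_pos: [475.5, 366.2, 24.9]
orientation: [0.315, 3.125, 0.001]
ft_force: [0.1, 0.0, 0.6]
width: 87.9
grasp_force: 0.0
```

Request:
move_arm:
  steps:
    - [[0,0,0],0,0.3]
    - [[0,0,0],0,1]
    - [[0,0,0],0,1]
    - [[0,0,0],0,1]
    - [[0,0,0],0,1]
    - [[0,0,0],0,1]

```text
t: 16.72
ee_pos: [475.1, 366.1, 24.6]
orientation: [0.315, 3.125, 0.001]
ft_force: [-2.2, -0.1, 4.4]
width: 64.0
grasp_force: 30.0
```

Request:
move_arm:
  steps:
    - [[0,0,-0.3],0,1]
    - [[0,0,-0.6],0,1]
    - [[0,0,-0.9],0,1]
    - [[0,0,-0.9],0,1]
    - [[0,0,-0.8],0,1]
    - [[0,0,-0.5],0,1]
    - [[-0.1,-0.3,0],0,1]
    - [[-0.2,-0.6,0],0,1]
    - [[-0.3,-0.9,0],0,1]
    - [[-0.3,-0.9,0],0,1]
    - [[-0.3,-0.9,0],0,1]
    - [[-0.3,-0.9,0],0,1]
    - [[-0.3,-0.9,0],0,1]
    - [[-0.3,-0.9,0],0,1]
    - [[-0.3,-0.9,0],0,1]
    - [[-0.4,-0.9,0],0,1]
    - [[-0.4,-0.9,0],0,1]
    - [[-0.4,-0.9,0],0,1]
    - [[-0.4,-0.9,0],0,1]
    - [[-0.4,-0.9,0],0,1]

```text
t: 18.38
ee_pos: [522.6, 54.8, 122.4]
orientation: [-0.315, -3.122, 0.001]
ft_force: [0.0, 0.2, -2.7]
width: 63.7
grasp_force: 30.0
```

Request:
move_arm:
  steps:
    - [[-0.4,-0.9,0],0,1]
    - [[-0.4,-0.9,0],0,1]
    - [[-0.4,-0.9,0],0,1]
    - [[-0.4,-0.9,0],0,1]
    - [[-0.3,-0.9,0],0,1]
    - [[-0.2,-0.6,0],0,1]
    - [[-0.1,-0.4,0],0,1]
    - [[0,-0.2,0],0,1]
    - [[0,0,0],0,1]
    - [[0,0,0],0,1]

```text
t: 19.22
ee_pos: [549.0, -93.1, 123.6]
orientation: [-0.315, -3.124, -0.0]
ft_force: [0.4, 0.3, -3.1]
width: 63.6
grasp_force: 30.0
```

```bash
python3 - <<'E'
from h import *
o=ctrl.get_obs();print({k:np.round(o[k],3) for k in ['t','ee_pos','qpos','width','ft_force','moment']})
M=R.from_rotvec(o['orientation']).as_matrix();print('yaw',np.arctan2(-M[0,1],M[1,1]))
d=cam('wrist');cv2.imwrite('pics/w5.png',d['image'][:,:,::-1])
print(((M.T@(np.array([542.05,-93.6,55+24.5])-o['ee_pos']))/25).round(3))
E
```

```text
{'t': np.float64(19.217), 'ee_pos': array([548.958, -93.057, 123.558]), 'qpos': array([-0.189,  0.461,  1.848,  0.   ,  0.835, -1.559]), 'width': np.float64(63.618), 'ft_force': array([ 0.357,  0.274, -3.084]), 'moment': array([-0.009, -0.012,  0.064])}
yaw -0.20110438544232537
[ 0.264 -0.077  1.763]
```

View pics/w5.png

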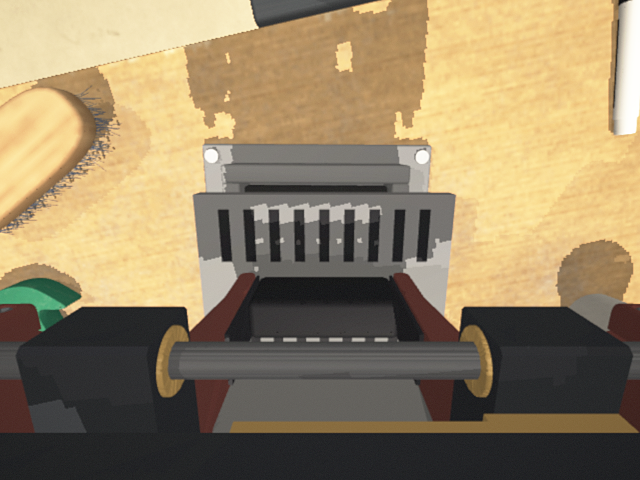

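```bash
python3 - <<'E'
from h import *
d=cam('wrist');t=ctrl.get_obs()['ee_pos'];c,s=np.cos(-.201),np.sin(-.201)
W=lambda x,y,z:[t[0]+c*x-s*y,t[1]+s*x+c*y,t[2]-24.5+z]
print(proj(d,[W(*q) for q in [(-49,-62,22),(-49,62,22),(-9,-32,22),(-9,32,22),(-9,-32,54),(9,-32,54)]]).round(1).tolist())
E
```

```text
[[193.9, 195.1], [458.6, 195.3], [261.7, 275.7], [390.3, 275.8], [248.2, 302.8], [250.5, 342.1]]
```

Request:
move_arm:
  steps:
    - [[0.13,-0.03,0],0,1]
    - [[0.13,-0.02,0],0,1]
    - [[0,0,0.3],0,1]
    - [[0,0,0.5],0,1]
    - [[0,0,0.4],0,1]
    - [[0,0,0.3],0,1]
    - [[0,0,0.16],0,1]
    - [[0,0,0],0,1]

```text
t: 19.98
ee_pos: [542.6, -93.0, 81.4]
orientation: [-0.314, -3.124, -0.0]
ft_force: [-0.6, -0.8, -1.9]
width: 63.9
grasp_force: 30.0
```

Request:
move_arm:
  steps:
    - [[0,0,0.06],0,1]
    - [[0,0,0.06],0,1]
    - [[0,0,0.06],0,1]
    - [[0,0,0.06],0,1]
    - [[0,0,0],0,1]

```text
t: 20.4
ee_pos: [543.3, -93.2, 76.6]
orientation: [0.315, 3.126, -0.0]
ft_force: [-0.6, -0.3, -2.4]
width: 63.9
grasp_force: 30.0
```

Request:
move_arm:
  steps:
    - [[0,0,0.06],0,1]
    - [[0,0,0.06],0,1]
    - [[0,0,0.06],0,1]
    - [[0,0,0.06],0,1]
    - [[0,0,0],0,1]

```text
t: 20.82
ee_pos: [543.4, -93.2, 70.6]
orientation: [-0.315, -3.126, 0.0]
ft_force: [0.4, -0.2, -1.5]
width: 63.8
grasp_force: 30.0
```

Request:
move_arm:
  steps:
    - [[0,0,0.05],0,1]
    - [[0,0,0.05],0,1]
    - [[0,0,0.05],0,1]
    - [[0,0,0.05],0,1]
    - [[0,0,0],0,1]

```text
t: 21.23
ee_pos: [543.4, -93.2, 66.1]
orientation: [0.315, 3.125, -0.0]
ft_force: [-2.4, 0.6, 7.4]
width: 64.2
grasp_force: 30.0
```

Request:
move_arm:
  steps:
    - [[0,0,0.05],0,1]
    - [[0,0,0.05],0,1]
    - [[0,0,0.04],0,1]
    - [[0,0,0],0,1]
    - [[0,0,0],0,1]

```text
t: 21.65
ee_pos: [543.4, -93.3, 63.0]
orientation: [0.315, 3.125, -0.0]
ft_force: [-3.9, 0.7, 12.5]
width: 63.7
grasp_force: 30.0
```

Request:
move_arm:
  steps:
    - [[0,0,0.04],0,1]
    - [[0,0,0.03],0,1]
    - [[0,0,0.03],0,1]
    - [[0,0,0],0,1]
    - [[0,0,0],0,1]

```text
t: 22.07
ee_pos: [543.4, -93.2, 62.5]
orientation: [0.315, 3.125, -0.0]
ft_force: [-11.4, 1.7, 33.8]
width: 64.3
grasp_force: 30.0
```

```bash
python3 - <<'E'
from h import *
o=ctrl.get_obs();print({k:np.round(o[k],3) for k in ['ee_pos','ft_force','moment','orientation']})
out=[]
for n in ['scene','side']:
    d=cam(n);u,v=proj(d,[[543,-93,60]])[0].astype(int)
    out.append(cv2.resize(d['image'][v-65:v+65,u-60:u+60,::-1],(400,433),interpolation=cv2.INTER_CUBIC))
cv2.imwrite('pics/f.png',np.hstack(out))
E
```

```text
{'ee_pos': array([543.445, -93.236,  62.483]), 'ft_force': array([-11.429,   1.71 ,  33.822]), 'moment': array([ 0.317,  1.769, -0.096]), 'orientation': array([ 0.315,  3.125, -0.   ])}
```

View pics/f.png

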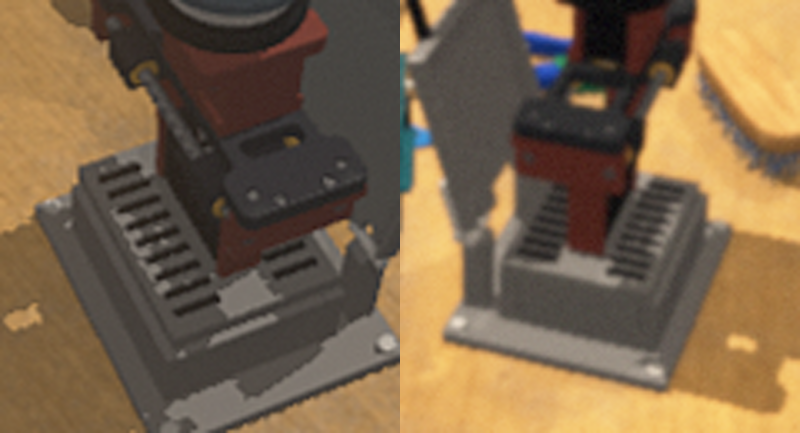

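```bash
python3 -c "
from workcell import ctrl
print(ctrl.close_job())"
```

```text
the job is handed in; nothing more can be done
None
```

The lid stands open on its stop; the cassette is on the pin, flange flat on the rim in the last pictures, and I handed in at about 22 s with the gripper still pressing it down by its rib at about 34 N. I touched none of the bystanders.

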